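# Check a countertop cabinet with a try square

### The arm

A 6-joint arm with a two-finger parallel gripper is mounted at the origin on the work surface. World frame = base frame: x ahead of the robot, y to its left, z up, the work surface at z = 0. Lengths are in m, angles in rad, forces in N, time in s.
With the tool pointing down it reaches from about 0.35 to 0.775 m from the base axis. Payload 5.5 kg.
Tool frame: the origin (TCP) lies midway between the tips of the shut fingers; the grasp point (between the pads) lies 19 mm behind it; z points along the fingers, y is the line along which they close (so a half turn about z gives the same grasp; the last joint's range is limited). The gripper opens to 85 mm and grips with 20 to 120 N. Pads are 22 mm wide; open, the fingers measure 114 mm over their backs; the gripper's body (76 mm by 85 mm) begins 54 mm behind the grasp point. The pads swing forward as they close: fully open they stand 13 mm farther back than shut.
Start: joints at [-0.14, 0.313, 0.046, 1.304, 0, 1.431], TCP at [0.575, -0, 0.231] pointing down, gripper open.
Joint ranges: [-2.76, 2.76], [-0.86, 1.69], [-1.03, 1.26], [-2.2, 2.34], [-1.47, 1.5], [-3.14, 3.14]. Speed limits (rad/s): [2.57, 2.57, 3.14, 3.14, 3.14, 3.14].

### API

Orientations are given as a unit quaternion [w, x, y, z].
In Python, from workcell import telemetry, imaging, env gives the robot as it stands. The module is installed in compiled form; this text tells all that it offers.
- The arm moves only by the tool step_arm, never from a script. Its argument "moves" is a list of rows, each a list of 3 entries, a list of its own where there are three numbers: the shift along the tool's x, y, z in mm, then the turn, a rotation vector about the tool's x, y, z in rad, then the finger opening in mm, from 0 to 85.4. A call has 1 to 8 rows; each row is the pose to reach, as a shift and turn from the pose commanded when the call began, along the tool's axes at that moment; what a row does not reach only later rows make up. A row lasts 1/12 s, in which the tool goes at most 41.7 mm and 7.16 degrees, less where a joint would pass 70% of its speed; a pose out of reach is approached as far as the arm can. A call with a gripper value outside its range is refused whole. The fingers move at their own pace and stop on an object; "grip_force" is the grip in N (left out, the last holds). Time passes only in rows, so rows that repeat a pose let the fingers close. It gives the time, the measured TCP pose, the force, the opening and the grip force at its end, in the units of the state.
- telemetry.get_state(): the state, without advancing time (a new reading comes with each control period).
- imaging.read_camera(name): name is "scene" or "side" or "wrist"; returns the picture (400x640x3 uint8, red, green, blue); there is no depth.
- imaging.camera_params(name): a dict with "camera_matrix" (3x3 intrinsics, pixels), "pose" (4x4, takes a point from camera to world coordinates). Camera axes: x right, y up, looking along -z (the intrinsics and any distortion apply to the point x, -y, -z); pixel columns grow to the right and rows downward; lengths in m; the calibration is good to about 2 mm. A picture is of the moment at which its call begins: read the wrist's pose just before it. camera_params takes no time and is no camera call; for the wrist camera it gives the pose at the moment of the call.
- env.hand_in(): hands the job in; it is judged then, once.
The state is a dict: "clock": time; "joint_pos": joint angles; "qvel": joint speeds; "tau": joint torques, N m; "tcp_pos": TCP position; "orientation": TCP orientation; "wrist_force": force on the tool from outside, world axes, zero at the start; "ft_torque": the same for the moment, N m; "finger_gap": finger opening in m; "grip_force": force on a finger pad.
Only numpy, scipy, OpenCV 4.12 (cv2) and the standard library are available. Lean on these libraries where they do the work, as an engineer would, in place of code of your own. Each camera call takes 0.05 s, during which the arm holds its last target. There are 200 camera calls.

### The job

The small wooden cabinet has just been stood on the granite counter and is not screwed down yet: take hold of the standing try square and press it, upright, into the corner between the granite and the cabinet's plain side panel that faces the middle of the counter, stock pointing straight at the panel, until the stock lies flat on the granite and the blade's back edge flat on the panel. Finish while still holding it there, gripped and pressed lightly but firmly against both faces. Do not shove the cabinet, and leave the thali, glasses and spice box where they are.

Things in the scene. Friction and masses are not known exactly. Their poses are not given: they have to be found in the camera images.
- square: try square, upright L, 0.45 kg. Stock: aluminium bar 150 mm long (x), 20 thick (y), 36 high, standing on the counter; grip it across the 20 mm, anywhere from x = -75 to +30 mm. Blade: upright steel strip 34 mm wide (x), 3 thick, at the stock's +x end, top 200 mm up, back edge flush with the stock's +x end face. Origin: middle of the underside; x points to the heel (blade end), z up
- square_heel (a point): outer corner of the L: lower end of the blade's back edge, at the underside of the stock's +x end (75 mm from the square's origin)
- square_toe (a point): underside of the stock at its free end (75 mm from the square's origin, away from the blade)
- square_blade_top (a point): top of the blade's back edge, 200 mm straight above the heel
- cabinet: wooden cabinet, 240 mm deep (x), 300 wide (y), 240 high, 8 kg, standing loose; a push of up to 15 N does not shift it. Origin: middle of its underside, z up. Door with steel turning knob on its +x face (sticks out 60 mm). The panel to be checked is its +y face: plain and flat, 150 mm from the origin, 240 mm long, from the counter to the top
- counter: black granite counter top, fixed, 35 mm thick; its upper face is the work surface, level, at height 0. Origin: a point on the upper face
- thali: round divided tray of cream melamine, 290 mm across, 22 mm high; leave alone. Origin: middle of its underside
- glass_a: steel drinking glass, 72 mm across the rim, 105 mm high; leave alone. Origin: middle of its underside
- glass_b: second steel drinking glass, same size; leave alone. Origin: middle of its underside
- spice_box: round steel spice box with lid, 186 mm across, 91 mm high with its lid knob; leave alone. Origin: middle of its underside
Not all that is in view belongs to the job. There is more than one size of the square; the one meant has the size given above.

How it is judged:
At the end, for the whole second after the job is handed in: Square gripped (>12 N), at rest, pressing on the cabinet's +y panel (>1 N) and the counter (>1 N); heel within 2.5 mm, blade top within 3 mm of the panel and 5 mm inside its edges; heel and toe within 2.5 mm of the counter; upright within 2 deg, stock square to the panel within 4 deg (contact force between the fingers and square above 12 N and contact force between square and cabinet above 1 N and contact force between square and counter above 1 N and y of square_heel in the frame of cabinet below 0.1525 m and y of square_blade_top in the frame of cabinet below 0.153 m and height (world z) of each of square_heel, square_toe below 0.0025 m and angle between square's own z axis and vertical below 0.035 rad and angle between the x axis of square and the y axis of cabinet, either way round below 0.07 rad and y of square_toe in the frame of cabinet above 0.28 m and x of square_heel in the frame of cabinet between -0.115 and 0.115 m and linear speed of square below 0.01 m/s); the arm keeps its last pose, push and grip.
It fails at once if the cabinet is shoved more than 8 mm or tipped (distance of cabinet from where it was at the start of the episode above 0.008 m or angle between cabinet's own z axis and vertical above 0.05 rad).
It fails at once if the thali, a glass or the spice box is moved more than 20 mm or a glass is tipped over (distance of any of thali, glass_a, glass_b, spice_box from where it was at the start of the episode above 0.02 m or angle between any of glass_a, glass_b's own z axis and vertical above 0.5 rad).
It also fails if it takes over 42 s, if anything falls off the work surface, if the arm or the gripper's body presses on something with over 40 N, if the wrist force passes 120 N, or if a joint passes its speed limit or range.

## Working session

There is one attempt and no reset: what is moved stays moved. The work goes in short steps, Python scripts to look and compute and a tool call to move; the robot and the scene stay as the last step left them, time stands still between calls to the robot, and variables do not carry over. Pictures are saved under pics/ and viewed, at most 10 in all, crops included, and the job is handed in when it is done.

Besides the shell and the picture viewer there is one more tool, called after "Emit:" by a JSON object that holds its "method" and its "body", one argument or row to a line. step_arm: Moves the arm, as the interface text tells. Its arguments: {"type":"object","properties":{"moves":{"type":"array"},"grip_force":{"type":"number"}},"required":["moves"]}

```bash
mkdir -p pics; cat > h.py <<'E'
import numpy as np, cv2
from workcell import telemetry, imaging, env
def save(n,f):
    p=imaging.camera_params(n); im=imaging.read_camera(n); cv2.imwrite(f,im[:,:,::-1]); np.savez(f[:-3]+'npz',K=p['camera_matrix'],P=p['pose']); return im
def ray(f,u,v):
    d=np.load(f[:-3]+'npz'); K,P=d['K'],d['P']; r=np.linalg.solve(K,[u,v,1]); r=P[:3,:3]@[r[0],-r[1],-r[2]]; return P[:3,3],r
def onz(f,u,v,z=0):
    o,r=ray(f,u,v); return o+r*(z-o[2])/r[2]
def tri(f,a,g,b):
    o1,r1=ray(f,*a);o2,r2=ray(g,*b); s=np.linalg.lstsq(np.c_[r1,-r2],o2-o1,rcond=None)[0]; p,q=o1+s[0]*r1,o2+s[1]*r2; return (p+q)/2,np.linalg.norm(p-q)
def proj(f,X):
    d=np.load(f[:-3]+'npz'); K,P=d['K'],d['P']; c=P[:3,:3].T@(np.array(X)-P[:3,3]); q=K@[c[0],-c[1],-c[2]]; return q[:2]/q[2]
E
python3 - <<'E'
from h import *
for n in('scene','side'): save(n,f'pics/{n}0.png'); p=imaging.camera_params(n); print(n,p['pose'].round(3).tolist(),p['camera_matrix'].round(1).tolist(), [k for k in p])
s=telemetry.get_state(); print(s)
E
```

```text
scene [[-0.666, -0.429, 0.61, 1.33], [0.746, -0.392, 0.538, 0.815], [0.008, 0.814, 0.581, 0.91], [0.0, 0.0, 0.0, 1.0]] [[454.0, 0.0, 322.3], [0.0, 454.0, 203.9], [0.0, 0.0, 1.0]] ['camera_matrix', 'pose']
side [[-0.872, 0.346, -0.347, -0.058], [-0.489, -0.59, 0.643, 1.261], [0.018, 0.73, 0.683, 1.345], [0.0, 0.0, 0.0, 1.0]] [[511.2, 0.0, 312.0], [0.0, 511.2, 191.9], [0.0, 0.0, 1.0]] ['camera_matrix', 'pose']
{'clock': 0.1, 'joint_pos': array([-1.39567257e-01,  3.13914126e-01,  4.51083274e-02,  1.30361049e+00,
        2.43564328e-05,  1.43119251e+00]), 'qvel': array([-0.00057303, -0.00101986,  0.00177514, -0.00027039, -0.00026855,
       -0.00215573]), 'tau': array([ 3.58776997e-03, -4.81727242e+01,  2.99244744e+01,  1.27543980e-02,
       -1.12281841e-04,  1.60051752e-05]), 'tcp_pos': array([5.74549139e-01, 7.99198680e-05, 2.30510842e-01]), 'orientation': array([-6.54189845e-04,  7.07093631e-01,  7.07119467e-01, -4.77760017e-04]), 'wrist_force': array([-0.18306137, -0.58991967, -0.69522357]), 'ft_torque': array([-0.03517175, -0.02471272,  0.00542922]), 'grip_force': 0.0, 'finger_gap': 0.08560719110763894}
```

View pics/scene0.png

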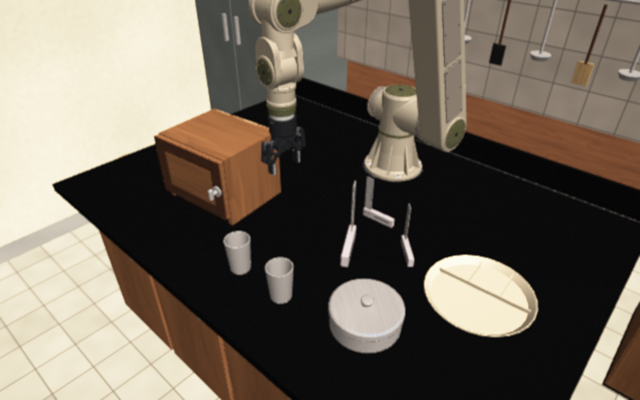

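View pics/side0.png

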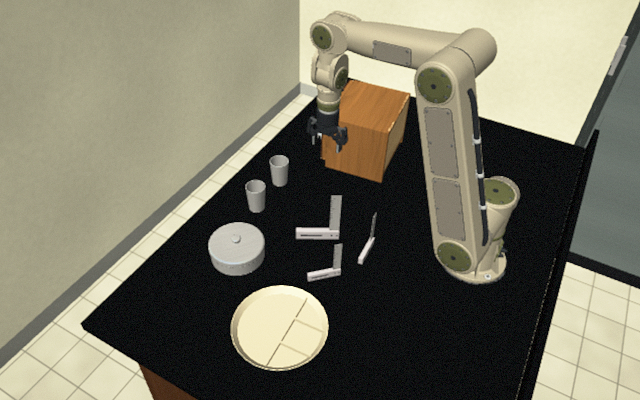

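Scene view: there are three standing squares, A (blade top 354,182; stock 345,262), B (369,179; 393,222) and C (408,206; 411,264). The cabinet is at the left, with glasses at (237,252) and (279,280). I'll enlarge the squares to measure them.

```bash
python3 - <<'E'
import cv2,numpy as np
a=cv2.imread('pics/scene0.png')[170:275,330:425]; b=cv2.imread('pics/side0.png')[185:290,285:390]
a=cv2.resize(a,None,fx=4,fy=4,interpolation=2); b=cv2.resize(b,None,fx=3.8,fy=4,interpolation=2)
w=np.hstack([a,b[:420]]); print(a.shape,b.shape); cv2.imwrite('pics/c1.png',np.clip(w*1.0,0,255).astype('uint8'))
E
```

```text
(420, 380, 3) (420, 399, 3)
```

View pics/c1.png

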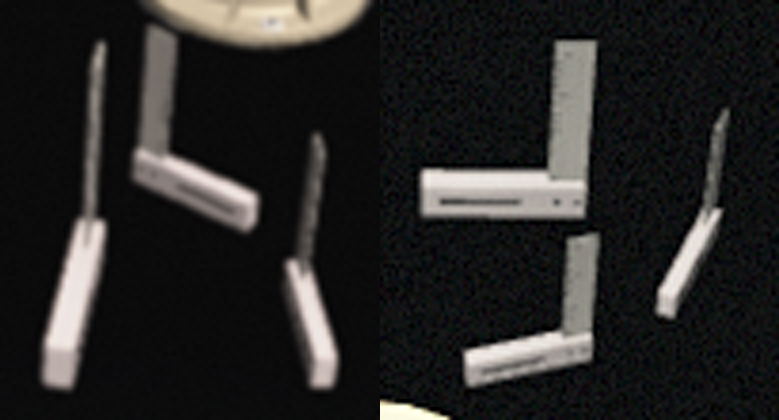

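```bash
python3 - <<'E'
from h import *
S,D='pics/scene0.png','pics/side0.png'
t=onz(D,296,238.9);h=onz(D,339,239.3);print('A',t,h,np.linalg.norm(t-h),tri(S,(355,180),D,(342,195)))
print(' toe scene',onz(S,340.5,266),onz(S,348,267))
t=onz(D,307.9,281.5);h=onz(D,340.8,275);print('C',t,h,np.linalg.norm(t-h),tri(S,(410,203.2),D,(342.6,243.5)))
t=onz(S,392,228);h=onz(S,363.2,215);print('B',t,h,np.linalg.norm(t-h),tri(S,(367,177),D,(376,212.5)))
# cabinet mask side view
im=cv2.imread(D);hsv=cv2.cvtColor(im,cv2.COLOR_BGR2HSV)
w=np.hstack([cv2.resize(cv2.imread(S)[105:225,150:290],None,fx=2.8,fy=3),cv2.resize(im[75:195,305:425],None,fx=3,fy=3)]);cv2.imwrite('pics/c2.png',w);print(w.shape)
E
```

```text
A [0.55481554 0.23461776 0.        ] [4.23576260e-01 1.60333699e-01 2.22044605e-16] 0.15080407808823987 (array([0.43126929, 0.14762871, 0.19979016]), np.float64(0.00042291147544614664))
 toe scene [0.57027954 0.21705429 0.        ] [0.55892101 0.23577994 0.        ]
C [0.4277352  0.37357309 0.        ] [0.34722278 0.29652761 0.        ] 0.11143723071607844 (array([0.35324727, 0.29211465, 0.14661942]), np.float64(0.003111643716691033))
B [3.23444632e-01 2.26562728e-01 1.11022302e-16] [0.33056819 0.11550151 0.        ] 0.11128944017660071 (array([0.32002573, 0.11139236, 0.14339583]), np.float64(0.000981082737166231))
(360, 752, 3)
```

View pics/c2.png

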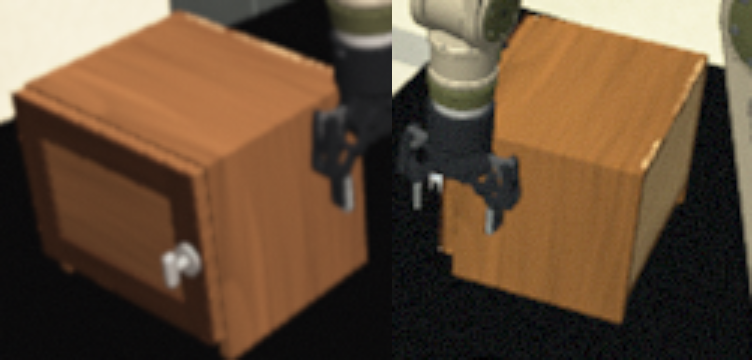

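```bash
python3 - <<'E'
from h import *
S,D='pics/scene0.png','pics/side0.png'
print('D bl',onz(D,325.3,166.7),'br',onz(D,381.7,182.7),'tr',onz(D,386.7,131.7,.24))
print('S near bot',onz(S,231.4,224),'far bot',onz(S,281,192.7),'far top',onz(S,270.4,130,.24),'near top',onz(S,223.9,158.3,.24))
# fit lines of panel bottom edge in side: row-transition orange->black per column
for f,cols in((D,range(330,380,4)),(S,range(236,278,3))):
    im=cv2.imread(f).astype(float);pts=[]
    for c in cols:
        col=im[:,c,2]-im[:,c,0]  # red-blue
        r=[i for i in range(150,235) if col[i]>25]
        r=max(r);a,b=col[r-4],max(col[r+3],0);m=(a+b)/2
        j=r-4
        while col[j]>m:j+=1
        j=j-1+(col[j-1]-m)/(col[j-1]-col[j])
        pts.append(onz(f,c,j)[:2])
    pts=np.array(pts);d=np.linalg.svd(pts-pts.mean(0))[2][0];print(f,pts.mean(0),d*np.sign(d[0]),np.degrees(np.arctan2(d[1],d[0])),np.abs((pts-pts.mean(0))@[-d[1],d[0]]).max(),pts[0],pts[-1])
E
```

```text
D bl [ 0.65118135 -0.16202492  0.        ] br [ 0.41342987 -0.18915966  0.        ] tr [ 0.42511431 -0.19483469  0.24      ]
S near bot [ 6.56954811e-01 -1.70755194e-01 -1.11022302e-16] far bot [ 0.42300088 -0.18239855  0.        ] far top [ 0.43047187 -0.20903328  0.24      ] near top [ 0.64985784 -0.1732728   0.24      ]
pics/side0.png [ 0.52888363 -0.17604244] [0.99453824 0.10437287] -174.0089639094548 0.0009184659126885007 [ 0.63099684 -0.16475547] [ 0.42810872 -0.18639067]
pics/scene0.png [ 0.54803857 -0.17553128] [0.99472938 0.10253512] -174.11482708347526 0.0006838546361269924 [ 0.64199018 -0.16578728] [ 0.44992177 -0.18495753]
```

Three candidates, with pixels from the scene view:
- **A**, (354,182)/(345,262): stock 151 mm, blade top at 199.8 mm. It matches the 150/200 mm given.
- **B**, (369,179)/(393,222): 111 mm long and 143 mm high, so too small.
- **C**, (408,206)/(411,264): 111 mm long and 147 mm high, so too small.

A is the one meant, and the crop confirms it is clearly the largest. Its centre is about (0.498, 0.187) with the toe direction at 30°. The panel line passes through (0.535, -0.176) at 6°.

I'll move above the grasp point at (0.520, 0.200).

Emit:
{"method": "step_arm", "body": {
  "moves": [
    [[200, -55, 0], [0, 0, 1.047], 85],
    [[200, -55, 0], [0, 0, 1.047], 85],
    [[200, -55, 0], [0, 0, 1.047], 85],
    [[200, -55, 0], [0, 0, 1.047], 85],
    [[200, -55, 0], [0, 0, 1.047], 85],
    [[200, -55, 0], [0, 0, 1.047], 85],
    [[200, -55, 0], [0, 0, 1.047], 85],
    [[200, -55, 0], [0, 0, 1.047], 85]
  ],
  "grip_force": 60
}}

```text
clock: 0.77
tcp_pos: [0.5191, 0.2015, 0.2308]
orientation: [-0.0, 0.953, 0.302, -0.0]
wrist_force: [0.5, -0.3, 0.2]
finger_gap: 0.0852
grip_force: 0.0
```

Emit:
{"method": "step_arm", "body": {
  "moves": [
    [[0, 0, 0], [0, 0, 0.05], 85],
    [[0, 0, 0], [0, 0, 0.05], 85],
    [[0, 0, 0], [0, 0, 0.05], 85]
  ]
}}

```text
clock: 1.02
tcp_pos: [0.5198, 0.2, 0.2309]
orientation: [-0.0, 0.96, 0.28, -0.0]
wrist_force: [0.2, 0.0, -0.8]
finger_gap: 0.0848
grip_force: 0.0
```

```bash
python3 - <<'E'
from h import *
s=telemetry.get_state();print(s['clock'],s['tcp_pos'],s['orientation'],s['joint_pos'])
from scipy.spatial.transform import Rotation as R
q=s['orientation'];print(R.from_quat(q[[1,2,3,0]]).as_matrix().round(3))
save('wrist','pics/w1.png')
for X in [(.565,.2265,0),(.431,.149,0),(.431,.149,.2),(.52,.2,.036)]: print(X,proj('pics/w1.png',X))
E
```

```text
1.0167 [0.51977614 0.19999971 0.23093061] [-9.12031328e-06  9.59909357e-01  2.80310352e-01 -3.63324820e-04] [ 2.23187648e-01  2.78623279e-01 -2.20969814e-03  1.29068976e+00
 -2.60404329e-05  2.79654546e+00]
[[ 0.843  0.538 -0.001]
 [ 0.538 -0.843 -0.   ]
 [-0.001 -0.    -1.   ]]
(0.565, 0.2265, 0) [325.22169917 119.72460111]
(0.431, 0.149, 0) [319.46001963 253.13283414]
(0.431, 0.149, 0.2) [314.95687197 387.58961396]
(0.52, 0.2, 0.036) [323.42294449 174.14644004]
```

View pics/w1.png

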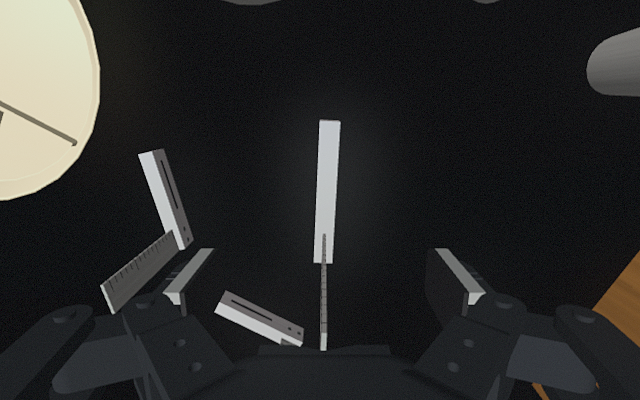

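The wrist view shows A's stock from (330,121) to (323.5,263), with the blade top near (324,349). Now its axis from those points.

```bash
python3 - <<'E'
from h import *
f='pics/w1.png'
im=cv2.imread(f).astype(int).min(2)
m=[]
for r in range(130,250,5):
    c=np.where(im[r,290:360]>110)[0]+290
    c=c if r<228 else c
    m.append(onz(f,(c.min()+c.max())/2,r,.036)[:2])
m=np.array(m[:20]);d=np.linalg.svd(m-m.mean(0))[2][0];d*=np.sign(d[0])
a,b=onz(f,330,120,.036),onz(f,323.5,264,.036)
print(a,b,np.linalg.norm(a-b),np.degrees(np.arctan2(d[1],d[0])),m.mean(0))
print('20mm wide?',np.linalg.norm(onz(f,319.5,180,.036)-onz(f,337,180,.036)))
c=np.array([.498,.187]);print((a+b)/2)
for t in(.1,.095):print(b[:2]+d*t)
S='pics/scene0.png'
print('glasses',onz(S,240,273),onz(S,281,302))
E
```

```text
[0.56831703 0.22323871 0.036     ] [0.43657653 0.14675323 0.036     ] 0.1523338009808988 29.832259511091845 [0.51832314 0.19498174]
20mm wide? 0.017720222366103138
[0.50244678 0.18499597 0.036     ]
[0.52332508 0.19649947]
[0.51898765 0.19401216]
glasses [0.78394438 0.02421327 0.        ] [ 7.81648914e-01  1.88657023e-01 -1.11022302e-16]
```

Emit:
{"method": "step_arm", "body": {
  "moves": [
    [[-1, 4, 40], [0, 0, 0.047], 85],
    [[-1, 4, 80], [0, 0, 0.047], 85],
    [[-1, 4, 120], [0, 0, 0.047], 85],
    [[-1, 4, 160], [0, 0, 0.047], 85],
    [[-1, 4, 195], [0, 0, 0.047], 85],
    [[-1, 4, 217], [0, 0, 0.047], 85],
    [[-1, 4, 224], [0, 0, 0.047], 85],
    [[-1, 4, 224], [0, 0, 0.047], 85]
  ]
}}

```text
clock: 1.73
tcp_pos: [0.5195, 0.1954, 0.0053]
orientation: [-0.0, 0.966, 0.257, -0.002]
wrist_force: [0.5, -0.3, 0.1]
finger_gap: 0.0851
grip_force: 0.0
```

Emit:
{"method": "step_arm", "body": {
  "moves": [
    [[0, 0, 0], [0, 0, 0], 60],
    [[0, 0, 0], [0, 0, 0], 40],
    [[0, 0, 0], [0, 0, 0], 30],
    [[0, 0, 0], [0, 0, 0], 22],
    [[0, 0, 0], [0, 0, 0], 15],
    [[0, 0, 0], [0, 0, 0], 10],
    [[0, 0, 0], [0, 0, 0], 10],
    [[0, 0, 0], [0, 0, 0], 10]
  ],
  "grip_force": 60
}}

```text
clock: 2.4
tcp_pos: [0.5222, 0.1967, 0.0086]
orientation: [-0.0, 0.966, 0.257, 0.001]
wrist_force: [-1.2, 1.2, 7.6]
finger_gap: 0.0189
grip_force: 60.2
```

Emit:
{"method": "step_arm", "body": {
  "moves": [
    [[0, 0, -5], [0, 0, 0], 10],
    [[0, 0, -15], [0, 0, 0], 10],
    [[0, 0, -30], [0, 0, 0], 10],
    [[0, 0, -42], [0, 0, 0], 10],
    [[0, 0, -45], [0, 0, 0], 10],
    [[0, 0, -45], [0, 0, 0], 10]
  ]
}}

```text
clock: 2.9
tcp_pos: [0.5221, 0.1962, 0.0534]
orientation: [0.0, 0.966, 0.257, 0.001]
wrist_force: [-0.5, 0.4, -4.5]
finger_gap: 0.0194
grip_force: 58.9
```

Emit:
{"method": "step_arm", "body": {
  "moves": [
    [[-5, 8, 0], [0, 0, -0.05], 10],
    [[-16, 24, 0], [0, 0, -0.13], 10],
    [[-30, 45, 0], [0, 0, -0.22], 10],
    [[-45, 68, 0], [0, 0, -0.32], 10],
    [[-60, 91, 0], [0, 0, -0.42], 10],
    [[-75, 114, 0], [0, 0, -0.52], 10],
    [[-90, 137, 0], [0, 0, -0.62], 10],
    [[-100, 152, 0], [0, 0, -0.7], 10]
  ]
}}

```text
clock: 3.57
tcp_pos: [0.5088, 0.0124, 0.0513]
orientation: [-0.0, 0.819, 0.574, -0.001]
wrist_force: [-0.2, 0.0, -4.8]
finger_gap: 0.0189
grip_force: 59.1
```

```bash
cat > st.py <<'E'
from h import *
from scipy.spatial.transform import Rotation as R
s=telemetry.get_state();q=s['orientation'];M=R.from_quat(q[[1,2,3,0]]).as_matrix()
x=s['tcp_pos'];n=np.array([-.1040,.9946,0]);
print(s['clock'],'tcp',x.round(4),'yaw',np.degrees(np.arctan2(M[1,0],M[0,0])).round(2),'dist panel',n@(x-[.535,-.1762,0]),'F',s['wrist_force'].round(2),'Ftool',(M.T@s['wrist_force']).round(2),'T',s['ft_torque'].round(2),'gap',s['finger_gap'],s['grip_force'])
t=np.array([.5064,-.0477,.05])
print('to standoff, tool axes mm',(1000*M.T@(t-x)).round(1),'turn',-np.radians(96-np.degrees(np.arctan2(M[1,0],M[0,0]))));print(M.round(3))
E
python3 st.py
```

```text
3.5667 tcp [0.5088 0.0124 0.0513] yaw 70.06 dist panel 0.19031388722020603 F [-0.22  0.02 -4.81] Ftool [-0.05 -0.21  4.81] T [ 0.15 -0.12  0.02] gap 0.018940288234941937 59.080408215522766
to standoff, tool axes mm [-57.3  18.3   1.4] turn -0.4528238824575259
[[ 0.341  0.94  -0.002]
 [ 0.94  -0.341 -0.   ]
 [-0.001 -0.002 -1.   ]]
```

Emit:
{"method": "step_arm", "body": {
  "moves": [
    [[-12, 4, 0], [0, 0, -0.1], 10],
    [[-26, 8, 0], [0, 0, -0.2], 10],
    [[-40, 13, 0], [0, 0, -0.3], 10],
    [[-50, 16, 0], [0, 0, -0.39], 10],
    [[-57, 18, 0], [0, 0, -0.453], 10],
    [[-57, 18, 0], [0, 0, -0.453], 10],
    [[-57, 18, 0], [0, 0, -0.453], 10]
  ]
}}

```text
clock: 4.15
tcp_pos: [0.5064, -0.0452, 0.0515]
orientation: [-0.001, 0.671, 0.741, -0.0]
wrist_force: [-0.6, 0.2, -3.6]
finger_gap: 0.019
grip_force: 59.0
```

```bash
python3 st.py; python3 - <<'E'
from h import *
for n in('scene','side','wrist'): save(n,f'pics/{n}2.png')
S=cv2.resize(cv2.imread('pics/scene2.png')[100:240,190:330],(400,400));D=cv2.resize(cv2.imread('pics/side2.png')[90:230,280:420],(400,400))
cv2.imwrite('pics/c3.png',np.hstack([S,D]))
E
```

```text
4.15 tcp [ 0.5064 -0.0452  0.0515] yaw 95.65 dist panel 0.1332998636166644 F [-0.63  0.23 -3.62] Ftool [ 0.29 -0.6   3.62] T [0.16 0.03 0.02] gap 0.019036629739389303 59.00743246078491
to standoff, tool axes mm [-2.5 -0.2  1.5] turn -0.006044034437773189
[[-0.099  0.995 -0.002]
 [ 0.995  0.099  0.001]
 [ 0.001 -0.002 -1.   ]]
```

View pics/c3.png

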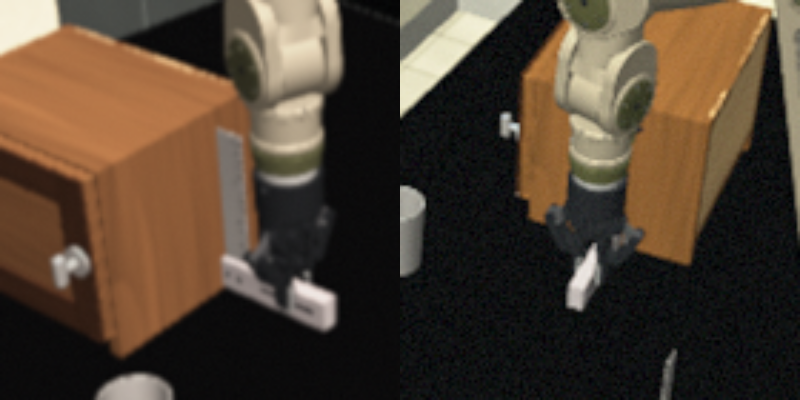

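View pics/wrist2.png

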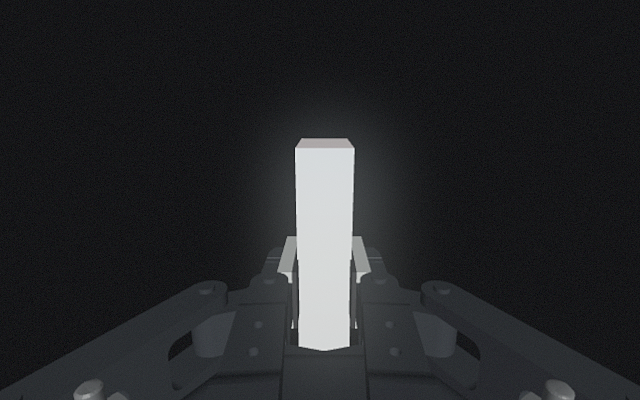

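The square is held level, with the stock pointing at the panel and about 30 mm clear of it. Next I lower it to the granite.

Emit:
{"method": "step_arm", "body": {
  "moves": [
    [[0, 0, 12], [0, 0, -0.006], 10],
    [[0, 0, 25], [0, 0, -0.006], 10],
    [[0, 0, 34], [0, 0, -0.006], 10],
    [[0, 0, 37], [0, 0, -0.006], 10],
    [[0, 0, 37], [0, 0, -0.006], 10]
  ]
}}

```text
clock: 4.72
tcp_pos: [0.5063, -0.0446, 0.0143]
orientation: [-0.001, 0.668, 0.744, -0.001]
wrist_force: [-0.5, -0.4, -5.0]
finger_gap: 0.0191
grip_force: 59.0
```

Emit:
{"method": "step_arm", "body": {
  "moves": [
    [[0, 0, 2], [0, 0, 0], 10],
    [[0, 0, 4], [0, 0, 0], 10],
    [[0, 0, 5], [0, 0, 0], 10],
    [[0, 0, 5], [0, 0, 0], 10]
  ]
}}

```text
clock: 5.05
tcp_pos: [0.5075, -0.0453, 0.0105]
orientation: [0.0, 0.668, 0.744, 0.0]
wrist_force: [0.0, -0.7, -4.8]
finger_gap: 0.0192
grip_force: 59.0
```

```bash
python3 st.py
```

```text
5.05 tcp [ 0.5075 -0.0453  0.0105] yaw 96.16 dist panel 0.1330799673402803 F [ 0.03 -0.69 -4.8 ] Ftool [-0.69 -0.05  4.8 ] T [0.21 0.05 0.02] gap 0.01918977335673863 59.04491186141968
to standoff, tool axes mm [ -2.3  -1.3 -39.5] turn 0.0027829048282422275
[[-0.107  0.994  0.001]
 [ 0.994  0.107 -0.   ]
 [-0.     0.    -1.   ]]
```

Still free, about 2 mm up. I'll approach the panel first, then press down in small steps.

Emit:
{"method": "step_arm", "body": {
  "moves": [
    [[-8, 0, 0], [0, 0, 0], 10],
    [[-16, 0, 0], [0, 0, 0], 10],
    [[-22, 0, 0], [0, 0, 0], 10],
    [[-25, 0, 0], [0, 0, 0], 10],
    [[-25, 0, 0], [0, 0, 0], 10]
  ]
}}

```text
clock: 5.47
tcp_pos: [0.5103, -0.0713, 0.0104]
orientation: [0.0, 0.669, 0.744, 0.0]
wrist_force: [0.5, 0.0, -4.2]
finger_gap: 0.0189
grip_force: 59.1
```

Emit:
{"method": "step_arm", "body": {
  "moves": [
    [[0, 0, 1], [0, 0, 0], 10],
    [[0, 0, 2], [0, 0, 0], 10],
    [[0, 0, 2.5], [0, 0, 0], 10],
    [[0, 0, 2.5], [0, 0, 0], 10]
  ]
}}

```text
clock: 5.8
tcp_pos: [0.5099, -0.0703, 0.0087]
orientation: [0.0, 0.668, 0.744, -0.0]
wrist_force: [-2.4, -0.7, 4.0]
finger_gap: 0.0191
grip_force: 60.4
```

```bash
python3 st.py
```

```text
5.8 tcp [ 0.5099 -0.0703  0.0087] yaw 96.16 dist panel 0.10796816151728184 F [-2.39 -0.7   3.99] Ftool [-0.44 -2.45 -3.99] T [-0.05  0.6  -0.06] gap 0.019089032498119975 60.35979151725769
to standoff, tool axes mm [ 22.8  -1.1 -41.4] turn 0.0028554755776880715
[[-0.107  0.994  0.   ]
 [ 0.994  0.107 -0.001]
 [-0.001  0.    -1.   ]]
```

Emit:
{"method": "step_arm", "body": {
  "moves": [
    [[-2, 0, 0], [0, 0, 0], 10],
    [[-4, 0, 0], [0, 0, 0], 10],
    [[-4, 0, 0], [0, 0, 0], 10]
  ]
}}

```text
clock: 6.05
tcp_pos: [0.5106, -0.0727, 0.0086]
orientation: [-0.0, 0.668, 0.745, 0.001]
wrist_force: [-1.2, 5.9, 5.1]
finger_gap: 0.0193
grip_force: 60.6
```

Emit:
{"method": "step_arm", "body": {
  "moves": [
    [[-1, 0, 0], [0, 0, 0], 10],
    [[-2, 0, 0], [0, 0, 0], 10],
    [[-2, 0, 0], [0, 0, 0], 10]
  ]
}}

```text
clock: 6.3
tcp_pos: [0.5109, -0.0744, 0.0086]
orientation: [-0.0, 0.667, 0.745, 0.001]
wrist_force: [-1.5, 6.1, 6.0]
finger_gap: 0.0189
grip_force: 60.5
```

Emit:
{"method": "step_arm", "body": {
  "moves": [
    [[-1, 0, 0], [0, 0, 0], 10],
    [[-1, 0, 0], [0, 0, 0], 10]
  ]
}}

```text
clock: 6.47
tcp_pos: [0.5111, -0.0754, 0.0086]
orientation: [-0.0, 0.667, 0.745, 0.001]
wrist_force: [-1.4, 6.5, 5.2]
finger_gap: 0.0189
grip_force: 60.4
```

Emit:
{"method": "step_arm", "body": {
  "moves": [
    [[-1, 0, 0], [0, 0, 0], 10],
    [[-1, 0, 0], [0, 0, 0], 10]
  ]
}}

```text
clock: 6.63
tcp_pos: [0.5113, -0.0764, 0.0086]
orientation: [-0.0, 0.667, 0.745, 0.002]
wrist_force: [-1.4, 5.8, 4.6]
finger_gap: 0.0189
grip_force: 60.4
```

Emit:
{"method": "step_arm", "body": {
  "moves": [
    [[-1, 0, 0], [0, 0, 0], 10],
    [[-1, 0, 0], [0, 0, 0], 10]
  ]
}}

```text
clock: 6.8
tcp_pos: [0.5115, -0.0774, 0.0086]
orientation: [-0.0, 0.667, 0.745, 0.002]
wrist_force: [-0.6, 6.2, 4.9]
finger_gap: 0.0194
grip_force: 60.4
```

```bash
python3 st.py; python3 - <<'E'
from h import *
for n in('scene','side'): save(n,f'pics/{n}3.png')
S=cv2.resize(cv2.imread('pics/scene3.png')[130:220,225:315],(400,400),interpolation=2);D=cv2.resize(cv2.imread('pics/side3.png')[110:210,320:420],(400,400),interpolation=2)
cv2.imwrite('pics/c4.png',np.hstack([S,D]))
# predicted panel/cabinet shift check: 
for n in('scene','side'):
    a=cv2.imread(f'pics/{n}0.png').astype(int);b=cv2.imread(f'pics/{n}3.png').astype(int)
E
```

```text
6.8 tcp [ 0.5115 -0.0774  0.0086] yaw 96.26 dist panel 0.10070934944689412 F [-0.58  6.16  4.91] Ftool [ 6.2   0.11 -4.9 ] T [1.05 0.19 0.01] gap 0.019416040803494204 60.422855615615845
to standoff, tool axes mm [ 30.2  -1.7 -41.3] turn 0.00450963856693845
[[-0.109  0.994  0.002]
 [ 0.994  0.109  0.003]
 [ 0.002  0.002 -1.   ]]
```

View pics/c4.png

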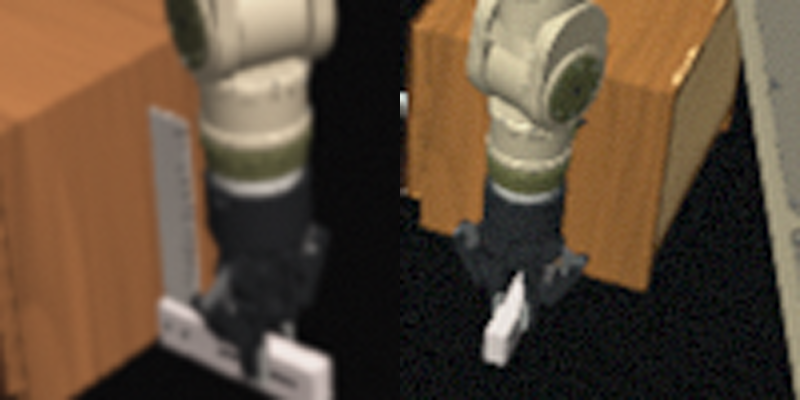

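Almost touching: the heel is near (261.5,207.6) in the scene view, and the force is constant, so it is only sliding friction so far. I'll continue in 1 mm steps until the force rises.

Emit:
{"method": "step_arm", "body": {
  "moves": [
    [[-1, 0, 0], [0, 0, 0], 10],
    [[-1, 0, 0], [0, 0, 0], 10]
  ]
}}

```text
clock: 7.07
tcp_pos: [0.5116, -0.0784, 0.0086]
orientation: [-0.0, 0.667, 0.745, 0.002]
wrist_force: [-0.4, 5.7, 4.2]
finger_gap: 0.019
grip_force: 60.4
```

Emit:
{"method": "step_arm", "body": {
  "moves": [
    [[-1, 0, 0], [0, 0, 0], 10],
    [[-1, 0, 0], [0, 0, 0], 10]
  ]
}}

```text
clock: 7.23
tcp_pos: [0.5117, -0.0794, 0.0086]
orientation: [-0.0, 0.667, 0.745, 0.002]
wrist_force: [-0.5, 6.2, 4.2]
finger_gap: 0.0189
grip_force: 60.4
```

```bash
python3 st.py; python3 -c "
from h import *
f='pics/scene3.png';p=onz(f,261.5,207.6);q=onz(f,225+150*.225,130+108*.225,.2)
n=np.array([-.104,.9946,0]);print(p,q,n@(p-[.535,-.1762,0]),n@(q-[.535,-.1762,0]))"
```

```text
7.2333 tcp [ 0.5117 -0.0794  0.0086] yaw 96.26 dist panel 0.09867681736755314 F [-0.53  6.19  4.24] Ftool [ 6.22  0.15 -4.22] T [ 1.12  0.22 -0.08] gap 0.0188613080445803 60.4107141494751
to standoff, tool axes mm [ 32.2  -1.8 -41.3] turn 0.004518152566476042
[[-0.109  0.994  0.002]
 [ 0.994  0.109  0.003]
 [ 0.002  0.002 -1.   ]]
[ 5.30604955e-01 -1.66254733e-01  1.11022302e-16] [ 0.51892625 -0.17134694  0.2       ] 0.010348647697571982 0.006498520020631985
```

Emit:
{"method": "step_arm", "body": {
  "moves": [
    [[-1, 0, 0], [0, 0, 0], 10],
    [[-2, 0, 0], [0, 0, 0], 10],
    [[-2, 0, 0], [0, 0, 0], 10]
  ]
}}

```text
clock: 7.48
tcp_pos: [0.512, -0.0815, 0.0086]
orientation: [-0.0, 0.667, 0.745, 0.002]
wrist_force: [-0.5, 5.8, 4.8]
finger_gap: 0.0188
grip_force: 60.4
```

Emit:
{"method": "step_arm", "body": {
  "moves": [
    [[-1, 0, 0], [0, 0, 0], 10],
    [[-1, 0, 0], [0, 0, 0], 10]
  ]
}}

```text
clock: 7.65
tcp_pos: [0.5121, -0.0824, 0.0086]
orientation: [-0.0, 0.667, 0.745, 0.002]
wrist_force: [-0.1, 6.5, 3.6]
finger_gap: 0.019
grip_force: 60.4
```

Emit:
{"method": "step_arm", "body": {
  "moves": [
    [[-1, 0, 0], [0, 0, 0], 10],
    [[-1, 0, 0], [0, 0, 0], 10]
  ]
}}

```text
clock: 7.82
tcp_pos: [0.5122, -0.0834, 0.0087]
orientation: [-0.0, 0.667, 0.745, 0.002]
wrist_force: [0.1, 6.3, 5.3]
finger_gap: 0.0187
grip_force: 60.4
```

Before pushing further I'll check that the cabinet hasn't moved and where the heel is.

```bash
python3 - <<'E'
from h import *
for n in('scene','side'): save(n,f'pics/{n}4.png')
def edge(n,k,r0,r1,c0,c1):
    g=[cv2.GaussianBlur(cv2.cvtColor(cv2.imread(f'pics/{n}{i}.png'),cv2.COLOR_BGR2GRAY).astype(np.float32),(0,0),1)[r0:r1,c0:c1] for i in(2,k)]
    return cv2.phaseCorrelate(g[0],g[1],cv2.createHanningWindow((c1-c0,r1-r0),cv2.CV_32F))
for k in(3,4): print(edge('scene',k,110,225,152,235),edge('side',k,75,150,385,412),edge('scene',k,225,310,220,300))
S=cv2.resize(cv2.imread('pics/scene4.png')[135:225,235:315],(640,576*720//576),interpolation=2)[:600]
cv2.imwrite('pics/c5.png',cv2.resize(cv2.imread('pics/scene4.png')[145:220,245:305],(480,600),interpolation=2))
E
```

```text
((-0.0021467585595189576, -0.001614202781517804), 1.0679615796053852) ((0.7110581706500891, 0.43610145544622014), 0.6546073795836649) ((0.03390415789618828, 0.011869661656206176), 0.9054318896929423)
((0.0339799732219177, 0.04020129948440143), 1.0486242283715141) ((0.6613690229802778, 0.272338083532496), 0.6143371101661965) ((-0.022770740814841872, -0.07790608008829025), 0.9094732671313815)
```

View pics/c5.png

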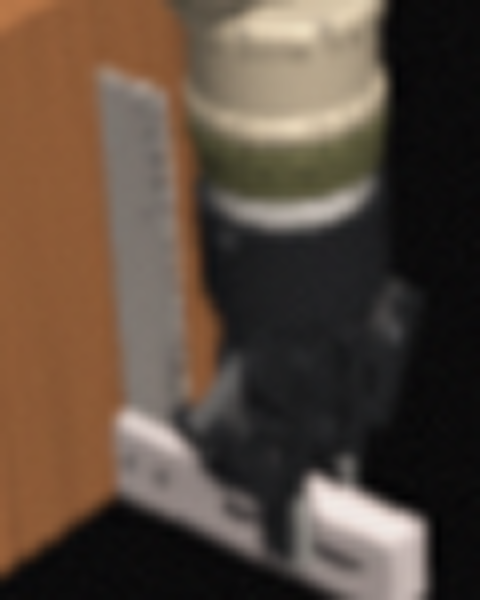

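The cabinet hasn't moved (0.03 px shift in the scene view). The heel at (259.8,206.3) is visually just about at the panel's foot. I'll carry on in 1 mm steps.

Emit:
{"method": "step_arm", "body": {
  "moves": [
    [[-1, 0, 0], [0, 0, 0], 10],
    [[-1, 0, 0], [0, 0, 0], 10]
  ]
}}

```text
clock: 8.08
tcp_pos: [0.5122, -0.0834, 0.0086]
orientation: [-0.001, 0.667, 0.745, 0.002]
wrist_force: [-0.8, 9.2, 5.6]
finger_gap: 0.019
grip_force: 60.6
```

Emit:
{"method": "step_arm", "body": {
  "moves": [
    [[-1, 0, 0], [0, 0, 0], 10],
    [[-1, 0, 0], [0, 0, 0], 10]
  ]
}}

```text
clock: 8.25
tcp_pos: [0.5122, -0.0834, 0.0086]
orientation: [-0.001, 0.667, 0.745, 0.003]
wrist_force: [-0.1, 12.5, 6.6]
finger_gap: 0.019
grip_force: 60.7
```

```bash
python3 -c "
from h import *
f='pics/scene4.png';p=onz(f,259.75,206.25);q=onz(f,257.5,153.75,.2)
n=np.array([-.104,.9946,0]);print(p,q,n@(p-[.535,-.1762,0]),n@(q-[.535,-.1762,0]))"
```

```text
[ 0.5293474  -0.17652048  0.        ] [ 0.51922989 -0.17692327  0.2       ] 0.00026911851197494794 0.0009207295809421694
```

Emit:
{"method": "step_arm", "body": {
  "moves": [
    [[0, 0, 0.5], [0, 0, 0], 10],
    [[0, 0, 0.5], [0, 0, 0], 10],
    [[0, 0, 0.5], [0, 0, 0], 10],
    [[0, 0, 0.5], [0, 0, 0], 10]
  ]
}}

```text
clock: 8.58
tcp_pos: [0.5122, -0.0835, 0.0086]
orientation: [-0.001, 0.667, 0.745, 0.003]
wrist_force: [-1.7, 12.6, 11.2]
finger_gap: 0.0193
grip_force: 61.4
```

```bash
python3 st.py; python3 - <<'E'
from h import *
f='pics/scene5.png';save('scene',f)
g=[cv2.GaussianBlur(cv2.cvtColor(cv2.imread(f'pics/scene{i}.png'),cv2.COLOR_BGR2GRAY).astype(np.float32),(0,0),1)[110:225,152:235] for i in(2,5)]
print(cv2.phaseCorrelate(*g,cv2.createHanningWindow((83,115),cv2.CV_32F)))
cv2.imwrite('pics/c6.png',cv2.resize(cv2.imread(f)[145:220,245:305],(480,600),interpolation=2))
E
```

```text
8.5833 tcp [ 0.5122 -0.0835  0.0086] yaw 96.33 dist panel 0.09460254921303272 F [-1.66 12.65 11.23] Ftool [ 12.82  -0.22 -11.16] T [ 2.24  0.46 -0.07] gap 0.0192679422737072 61.38703107833862
to standoff, tool axes mm [ 36.4  -1.7 -41.2] turn 0.005723889942532432
[[-0.11   0.994  0.002]
 [ 0.994  0.11   0.006]
 [ 0.006  0.003 -1.   ]]
((-0.011765504402781346, 0.02725084541987144), 1.0424289506453055)
```

View pics/c6.png

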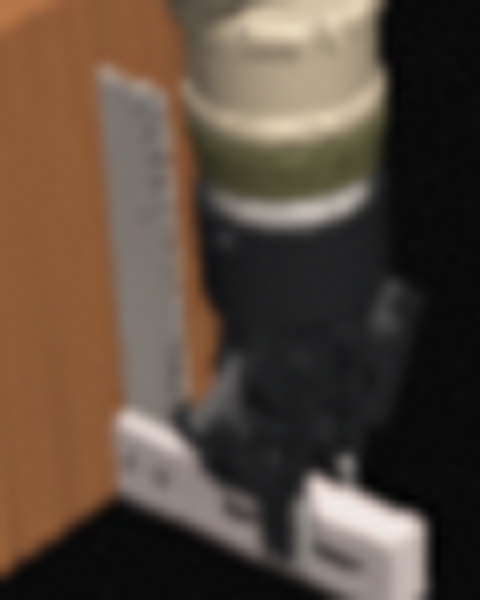

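The square stays flush at (118,490)–(100,70), with no cabinet motion. It presses about 12 N sideways, part of it friction on the granite, and about 16 N down. Handing in.

```bash
python3 -c "
from workcell import env;print(env.hand_in())"
```

```text
the job is handed in; nothing more can be done
None
```

I handed the job in with the 150/200 mm square still gripped at about 61 N and pressed into the corner, flush with the granite and the panel as far as the camera shows; the cabinet did not visibly move, and the judge returned no verdict.

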